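Wind a drill-jig clamp slack and unload the housing

ROBOT

A 6-joint arm with a two-finger parallel gripper is mounted at the origin on a cart in front of the work surface, level with it; the furniture and walls round the work are solid. World frame = base frame: x ahead of the robot, y to its left, z up, the work surface at z = 0. Lengths are in mm, angles in rad, forces in N, time in s.
With the tool pointing down it reaches from about 275 to 1000 mm from the base axis. Payload 8.4 kg.
Tool frame: the origin (TCP) lies at the very end of the fingers, on their centre line; the grasp point (between the pads) lies 19 mm behind it; x points along the fingers, y is the direction in which the jaws open and shut, and the axes are right-handed (so a half turn about x gives the same grasp; the last joint's range is limited). The gripper opens to 85 mm and grips with 20 to 120 N. Pads are 22 mm wide; open, the fingers measure 114 mm over their backs; the gripper's body (76 mm by 85 mm) begins 54 mm behind the grasp point. The pads swing forward as they close: fully open they stand 13 mm farther back than shut.
Start: joints at [-1.151, 0.353, 1.633, -0, 1.155, -0.002], TCP at [255.876, -570.224, 231.281] pointing down, gripper open.
Joint ranges: [-2.63, 2.63], [-0.92, 2.1], [0.06, 2.66], [-1.3, 4.44], [0, 2.69], [-3.02, 3.02]. Speed limits (rad/s): [2.22, 2.22, 2.79, 3.14, 3.14, 3.14].

INTERFACE

Orientations are given as [roll, pitch, yaw] about the fixed x, y, z axes, in that order (R = Rz(yaw) Ry(pitch) Rx(roll)).
In Python, from rig import r, grab_frame, camera_params, sign_off gives the robot as it stands.
- The arm moves only by the tool drive_tool, never from a script. Its argument "rows" is one flat list of numbers, 7 for each row, row after row: the shift along the tool's x, y, z in mm, then the turn, a rotation vector about the tool's x, y, z in degrees, then the opening in per cent of the stroke, from 0 (shut) to 100 (fully open). In form: [x, y, z, rx, ry, rz, fingers, x, y, z, rx, ry, rz, fingers, ...]. A call has 1 to 10 rows; each row is the pose to reach, as a shift and turn from the pose measured when the call began, along the tool's axes at that moment; what a row does not reach only later rows make up. A row lasts 1/8 s, in which the tool goes at most 62.5 mm and 10.7 degrees, less where a joint would pass 70% of its speed; a pose out of reach is approached as far as the arm can. A call with a gripper value outside its range is refused whole. The fingers move at their own pace and stop on an object; "newtons" is the grip in N (left out, the last holds). Time passes only in rows, so rows that repeat a pose let the fingers close. It gives the time, the measured TCP pose, the force and the opening at its end, in the units of the state.
- r.sense(): the state, without advancing time (a new reading comes with each control period).
- grab_frame(name): name is "side" or "top" or "wrist"; returns the picture (480x640x3 uint8, red, green, blue); there is no depth.
- camera_params(name): a dict with "vertical_fov" (degrees; the focal length in pixels is half the picture's height over the tangent of half this angle, whatever the lens; pixels are square), "cx", "cy" (the principal point, pixels), "pose" (4x4, takes a point from camera to world coordinates); the wrist camera has in their place "tool_from_camera" (4x4, takes a point from camera to tool coordinates, whose origin is the TCP and whose axes are the tool frame's). Camera axes: x right, y down, z forward; pixel columns grow to the right and rows downward; lengths in mm; the calibration is good to about 2 mm. A picture is of the moment at which its call begins: read the wrist's pose just before it. camera_params takes no time and is no camera call.
- sign_off(): hands the job in, once; it reports no verdict.
The state is a dict: "clock": time; "qpos": joint angles; "qvel": joint speeds; "joint_efforts": joint torques, N m; "eef_pos": TCP position; "tcp_rot": TCP orientation; "contact_force": force on the tool from outside, world axes, zero at the start; "wrist_torque": the same for the moment, N m; "opening": opening from 0.0 (shut) to 1.0 (fully open).
Only numpy, scipy, OpenCV 4.12 (cv2) and the standard library are available. Lean on these libraries where they do the work, as an engineer would, in place of code of your own. Each camera call takes 0.05 s, during which the arm holds its last target.

TASK

The aluminium housing in the green drill jig is finished and should be unloaded. Wind the clamp's crank anticlockwise (seen from above) by its black handle until the drag suddenly drops away; stop within one turn of that, because the screw is short and would come out of its thread. Only then swing the clamp arm well aside (about a quarter turn or more) by the same handle and set the housing down upright in the red tray, without dropping it and without disturbing the things lying around.

Things in the scene. Friction and masses are not known exactly. Their poses are not given: they have to be found in the camera images.
- jig: Drill jig: green base 112 x 190 x 20 mm, fixed. Origin on the cart top under the centre of the nest in which the housing sits; z up; the base reaches 64 mm to its own +y and 126 mm to its own -y. The nest is a flat place at z = 20 mm with four steel rails 9 mm high, 1.7 mm clear of the housing's square flange.
- clamp_post: Round steel post of the jig on which the clamp arm swings, fixed, 90 mm to the jig's own -y side of the nest centre. Origin on the pivot axis, 20 mm above the cart top; same axes as the jig. Its top with the pivot bolt is 110 mm above the cart.
- clamp_arm (a joint): Swing of the yellow clamp arm about its vertical pivot, rad: 0 = over the housing, grows clockwise seen from above (at 1.57 it points along the jig's own +x, away from the robot), stop at 2.5. Arm 90 mm from pivot to screw axis, top 100 mm above the cart. The pivot is stiff (1.3 N m): it stays where it is left and swings most easily with the handle far from the pivot (up to 140 mm).
- screw_axis (a point): Point on the axis of the vertical clamp screw, level with the top of the clamp arm; moves with the arm, does not turn with the crank. The screw is one to four turns tight at the start. While its sprung foot presses on the housing the crank drags with about 8 to 11 N at the handle; when the foot comes off, the drag falls at once to under 1 N.
- crank_handle (a point): Middle of the black upright handle of the ball crank, 22 mm thick, 47 mm long (26 mm of it below this point), turning freely on its own pin, 50 mm from the screw axis. It goes round with the crank (anticlockwise seen from above loosens) and rises 2 mm a turn; the crank's arm and hub stay at least 27 mm below this point.
- housing_mid (a point): Centre of the loose aluminium bearing housing, half-way up its 46 mm: square flange 60 x 60 x 12 mm below, round boss 40 mm thick and 34 mm high on it (grip this); about 0.3 kg. z up, x and y along the flange's sides.
- tray: Red open parts tray, fixed, 150 (x) x 132 (y) x 28 mm high, walls and floor 4 mm thick. Origin at the centre of its underside.
- calipers: Bystander: digital calipers, 61 x 230 x 13 mm, lying behind the work. Origin at the centre of the underside.
- screwdriver: Bystander: ball driver with green handle, 33 x 155 x 31 mm. Origin at the centre of the underside.
- oiler: Bystander: white squeeze oiler with red spout, 57 mm thick, 151 mm tall. Origin at the centre of the underside.
- insert_box: Bystander: small black and blue box, 32 x 55 x 23 mm. Origin at the centre of the underside.
- setup_block: Bystander: steel set-up block with holes, 51 x 76 x 26 mm. Origin at the centre of the underside.
- tbolt: Bystander: T-slot bolt with nut, 34 x 66 x 30 mm. Origin at the centre of the underside.
- brush: Bystander: parts brush, 18 x 156 x 14 mm. Origin at the centre of the underside.

How it is judged (in metres and radians):
On the way, in this order (a step that is already met when the one before it is completed fails the run):
1. the clamp screw is wound slack: the foot no longer presses on the housing (contact force between clamp_post and housing below 0.5 N), for 0.2 s.
2. the clamp arm is swung aside by at least 70 degrees (value of joint clamp_arm above 1.22 rad), for 0.2 s.
At the end, for the whole second after the job is handed in: The housing stands upright (within 3.5 degrees) on the floor of the red tray, inside its walls, let go, and the clamp arm is left swung aside by at least 70 degrees (value of joint clamp_arm above 1.22 rad and x of housing_mid in the frame of tray between -0.05 and 0.05 m and y of housing_mid in the frame of tray between -0.045 and 0.045 m and z of housing_mid in the frame of tray between 0.024 and 0.03 m and angle between housing_mid's own z axis and vertical below 0.06 rad and contact force between housing and tray above 0.5 N); the robot touches nothing.
It fails at once if the crank is wound clearly more than a turn past slack, so that the screw leaves its thread (z of crank_handle in the frame of screw_axis above 0.0615 m).
It fails at once if the arm is forced aside while the foot still presses on the housing (value of joint clamp_arm above 0.1 rad and contact force between clamp_post and housing above 3 N).
It fails at once if the housing is dropped (falls freely by more than about 2 cm) (linear speed of housing above 0.6 m/s and contact force between the fingers and housing below 0.5 N).
It fails at once if a bystander is moved by more than 2 cm (distance of any of calipers, screwdriver, oiler, insert_box, setup_block, tbolt, brush from where it was at the start of the episode above 0.02 m).
It also fails if it takes over 72 s, if anything falls off the work surface, if the arm or the gripper's body presses on something with over 40 N, if the wrist force passes 120 N, or if a joint passes its speed limit or range.

## Working session

There is one attempt and no reset: what is moved stays moved. The work goes in short steps, Python scripts to look and compute and a tool call to move; the robot and the scene stay as the last step left them, time stands still between calls to the robot, and variables do not carry over. Pictures are saved under pics/ and viewed, and the job is handed in when it is done.

Besides the shell and the picture viewer there is one more tool, called after "Call:" by a JSON object that holds its "op" and its "data", one argument or row to a line. drive_tool: Moves the arm, as the interface text tells. Its arguments: {"type":"object","properties":{"rows":{"type":"array","items":{"type":"number"}},"newtons":{"type":"number"}},"required":["rows"]}

```bash
mkdir -p pics; ls
python3 - <<'E'
from rig import r, grab_frame, camera_params
import cv2, json
print(r.sense())
for n in ["side","top","wrist"]:
    cv2.imwrite(f"pics/{n}0.png", cv2.cvtColor(grab_frame(n),cv2.COLOR_RGB2BGR))
    print(n,camera_params(n))
E
```

```text
pics
{'clock': 0.0, 'qpos': array([-1.15139791e+00,  3.53645566e-01,  1.63414336e+00, -1.84321977e-05,
        1.15516889e+00, -2.41692262e-03]), 'qvel': array([ 4.16484929e-04, -5.36284440e-05,  6.46255332e-04,  3.78732004e-04,
       -1.69291630e-03, -3.37111423e-04]), 'joint_efforts': array([ 9.20646089e-04, -6.05241323e+01, -3.42062581e+01,  2.44154307e-04,
        9.43298161e-03, -1.47517045e-05]), 'eef_pos': array([ 255.67917237, -569.79363326,  230.55933348]), 'tcp_rot': array([-1.56086898,  1.56943106,  2.00254647]), 'contact_force': array([ 0.64650113, -0.06108125,  0.07094457]), 'wrist_torque': array([-0.0288789 ,  0.00522838, -0.00980955]), 'opening': 0.9993466202290074}
side {'vertical_fov': 46.17762879126092, 'cx': 327.2753347957085, 'cy': 232.2704559989625, 'pose': array([[-9.14892380e-01, -1.67550418e-01,  3.67285706e-01,
         3.92029004e+01],
       [-4.03683419e-01,  3.72017059e-01, -8.35848674e-01,
         1.13125601e+03],
       [ 3.41024652e-03, -9.12978732e-01, -4.07992898e-01,
         6.17803232e+02],
       [ 0.00000000e+00,  0.00000000e+00,  0.00000000e+
[... 227 characters left out ...]
99603367e-01, -1.35484499e-02,  2.46890136e-02,
         7.65823133e+01],
       [-2.35073757e-02, -8.13577578e-02, -9.96407707e-01,
         9.93371772e+02],
       [ 0.00000000e+00,  0.00000000e+00,  0.00000000e+00,
         1.00000000e+00]])}
wrist {'vertical_fov': 70.46297748892637, 'cx': 318.5782658552924, 'cy': 241.03229249843253, 'tool_from_camera': array([[ 1.18580692e-04, -2.84532706e-01,  9.58666326e-01,
        -1.43148872e+02],
       [ 9.99999878e-01, -4.25701133e-04, -2.50041715e-04,
        -1.39942386e-01],
       [ 4.79250388e-04,  9.58666239e-01,  2.84532621e-01,
        -7.19229460e+01],
       [ 0.00000000e+00,  0.00000000e+00,  0.00000000e+00,
         1.00000000e+00]])}
```

View pics/top0.png

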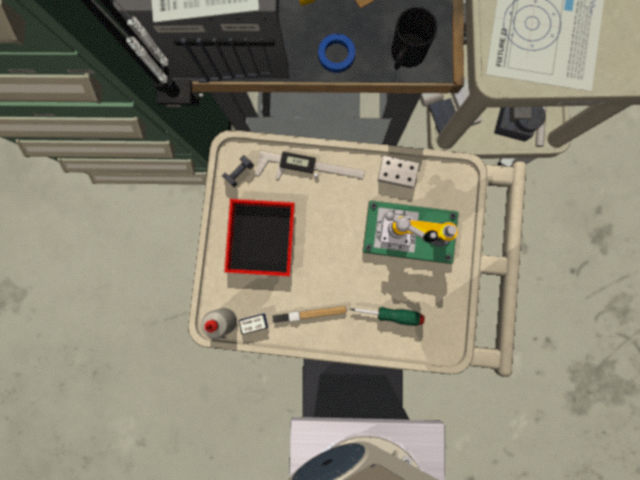

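View pics/side0.png

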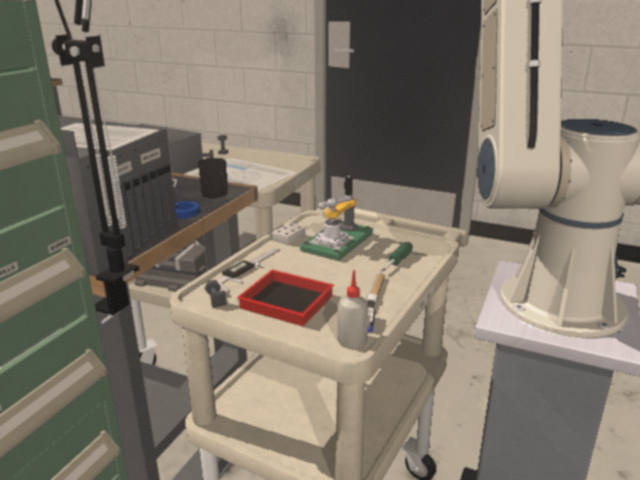

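View pics/wrist0.png

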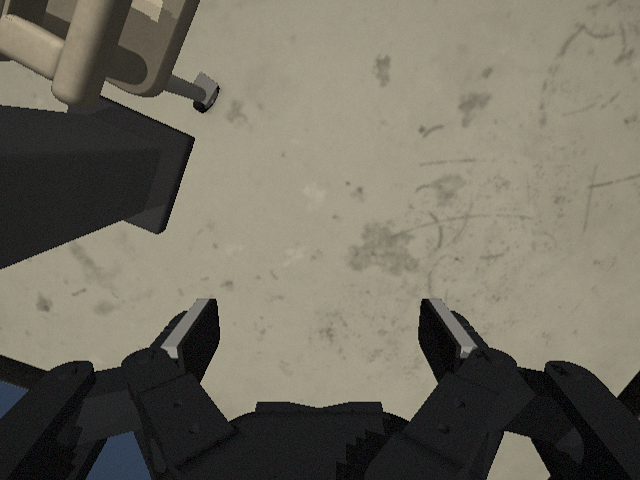

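The top view shows the red tray near (261,237) and the green jig near (411,232), with the yellow arm and the black handle around (433,236). I'll zoom in and measure.

```bash
cat > h.py <<'E'
import numpy as np, cv2
from scipy.spatial.transform import Rotation as Ro
from rig import r, grab_frame, camera_params
def toolT(s=None):
    s=s or r.sense(); T=np.eye(4); T[:3,:3]=Ro.from_euler('xyz',s['tcp_rot']).as_matrix(); T[:3,3]=s['eef_pos']; return T
def cam(n,T=None):
    p=camera_params(n); P=p['pose'] if 'pose' in p else (toolT() if T is None else T)@p['tool_from_camera']
    return 240/np.tan(np.radians(p['vertical_fov']/2)),p['cx'],p['cy'],P
def ray(n,u,v,T=None):
    f,cx,cy,P=cam(n,T); d=P[:3,:3]@np.array([(u-cx)/f,(v-cy)/f,1]); return P[:3,3],d/np.linalg.norm(d)
def plane(n,u,v,z,T=None):
    o,d=ray(n,u,v,T); return o+d*(z-o[2])/d[2]
def proj(n,p,T=None):
    f,cx,cy,P=cam(n,T); q=P[:3,:3].T@(np.array(p)-P[:3,3]); return np.array([cx+f*q[0]/q[2],cy+f*q[1]/q[2]])
def tri(rays):
    A=np.zeros((3,3));b=np.zeros(3)
    for o,d in rays:
        M=np.eye(3)-np.outer(d,d);A+=M;b+=M@o
    x=np.linalg.solve(A,b); return x,[np.linalg.norm((np.eye(3)-np.outer(d,d))@(x-o)) for o,d in rays]
def shot(n,name):
    T=toolT(); im=cv2.cvtColor(grab_frame(n),cv2.COLOR_RGB2BGR); cv2.imwrite(f'pics/{name}.png',im); return im,T
def crop(im,x0,y0,x1,y1,k,name):
    cv2.imwrite(f'pics/{name}.png',cv2.resize(im[y0:y1,x0:x1],None,fx=k,fy=k,interpolation=cv2.INTER_CUBIC))
E
python3 - <<'E'
from h import *
t=cv2.imread('pics/top0.png'); s=cv2.imread('pics/side0.png')
crop(t,355,190,475,275,6,'top0z'); crop(s,290,160,390,270,5,'side0z')
hsv=cv2.cvtColor(t,cv2.COLOR_BGR2HSV)
red=cv2.inRange(hsv,(0,150,80),(8,255,255))|cv2.inRange(hsv,(172,150,80),(180,255,255)); red[:190]=0;red[290:]=0
red[:,310:]=0
c=np.vstack(cv2.findContours(red,cv2.RETR_EXTERNAL,2)[0]); b=cv2.boxPoints(cv2.minAreaRect(c)); print('tray',b)
for p in b: print(plane('top',*p,28))
g=cv2.inRange(hsv,(55,80,40),(90,255,255)); g[:190]=0; g[285:]=0; g[:,:355]=0;g[:,465:]=0
c=np.vstack(cv2.findContours(g,cv2.RETR_EXTERNAL,2)[0]); b=cv2.boxPoints(cv2.minAreaRect(c)); print('jig',b)
for p in b: print(plane('top',*p,20))
E
```

```text
tray [[224.0664  272.00443]
 [229.00446 197.93364]
 [294.57965 202.30533]
 [289.6416  276.3761 ]]
[454.75399549 302.42043245  28.        ]
[610.41516601 297.05354503  28.        ]
[602.73101085 158.62693929  28.        ]
[447.80030452 165.72583014  28.        ]
jig [[363.15393 251.76926]
 [369.52313 200.81541]
 [457.89233 211.86157]
 [451.52313 262.81543]]
[501.41129802  13.79026135  20.        ]
[609.0508812    1.29354431  20.        ]
[ 587.8306338  -183.37229191   20.        ]
[ 481.0545017  -169.38213577   20.        ]
```

View pics/top0z.png

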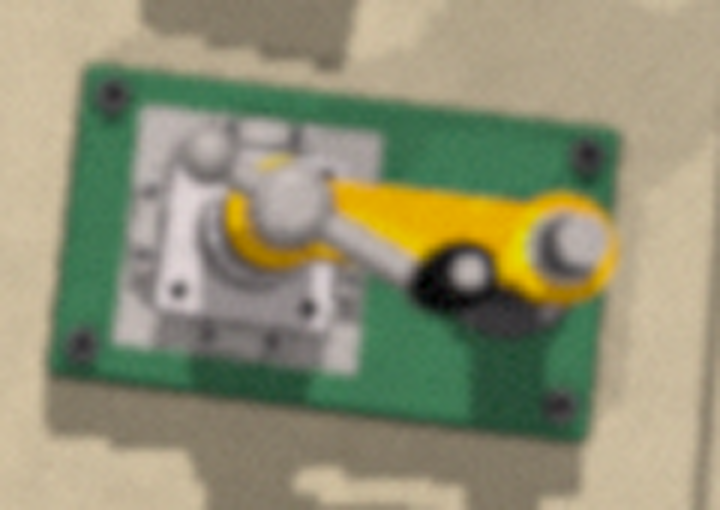

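View pics/side0z.png

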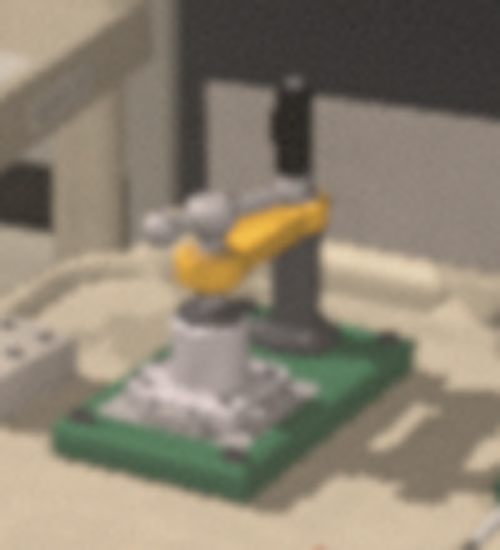

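Run:
```python
from h import *
print(toolT()[:3,:3].round(3))
x,e=tri([ray('top',433.3,235.2),ray('side',348.4,176.5)]); print('pin tip',x,e)
# handle mid side
x2,e=tri([ray('top',432.2,235.8),ray('side',348.4,185)]); print('mid',x2,e)
yaw=np.arctan2(1.29-13.79,609.05-501.41),np.arctan2(-(587.83-609.05),184.66)
print('jig yaw',yaw, 'piv z110 via top', plane('top',355+585/6,190+240/6,110), 'screw hub', plane('top',355+292/6,190+203/6,125))
for p in [(548.4,-53.6,100),(538.1,-143,110)]: print(proj('top',p)-[355,190])
```

```text
[[-0.     0.409 -0.912]
 [ 0.001 -0.912 -0.409]
 [-1.    -0.001 -0.   ]]
pin tip [523.00937276 -98.01736695 178.33459699] [np.float64(0.1575628563784228), np.float64(0.1575628563783908)]
mid [ 523.96293651 -101.07850476  155.15928343] [np.float64(0.022061188005013315), np.float64(0.02206118800514884)]
jig yaw (np.float64(-0.1156099964438168), np.float64(0.11441204561048883)) piv z110 via top [ 539.80932192 -148.91325832  110.        ] screw hub [548.58753339 -54.53345694 125.        ]
[46.20450787 35.45003825]
[94.36319578 40.85743625]
```

Call:
{"op": "drive_tool", "data": {
  "rows": [-4,-32,-44,-6,0,0,100,-8,-64,-87,-12,0,0,100,-12,-96,-131,-18,0,0,100,-16,-128,-175,-24,0,0,100,-20,-160,-218,-30,0,0,80,-24,-192,-262,-36,0,0,80,-28,-224,-306,-42,0,0,80,-32,-256,-350,-48,0,0,80,-36,-288,-393,-54,0,0,80,-40,-320,-437,-59.2,0,0,80],
  "newtons": 70
}}

```text
clock: 1.4
eef_pos: [524.0, -97.4, 271.2]
tcp_rot: [-2.588, 1.57, 2.012]
contact_force: [0.4, -0.9, 0.0]
opening: 0.803
```

Run:
```python
from h import *
im,T=shot('wrist','w1'); print(r.sense()['clock'],T.round(3))
for p in [(523.5,-99,178),(523.5,-99,155),(548.5,-54,110)]: print(proj('wrist',p,T))
```

```text
1.45 [[-0.00000e+00  9.94000e-01 -1.12000e-01  5.23985e+02]
 [ 1.00000e-03 -1.12000e-01 -9.94000e-01 -9.74130e+01]
 [-1.00000e+00 -0.00000e+00 -1.00000e-03  2.71173e+02]
 [ 0.00000e+00  0.00000e+00  0.00000e+00  1.00000e+00]]
[318.95000491 246.12197771]
[318.92824183 237.47987032]
[341.34946323 171.58939763]
```

View pics/w1.png

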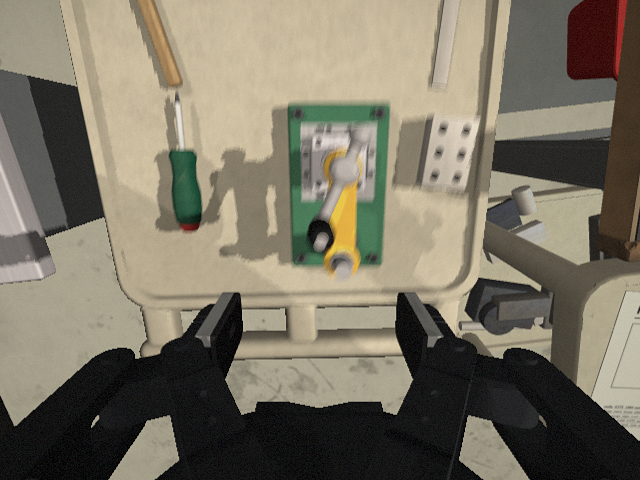

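The wrist view shows the handle's pin tip at about (321,241), the hub at (346,168) and the pivot bolt at (343,265). I'll refine with masks.

Run:
```python
from h import *
im=cv2.imread('pics/w1.png'); crop(im,280,95,400,290,4,'w1z')
T=toolT()
hsv=cv2.cvtColor(im,cv2.COLOR_BGR2HSV)
g=cv2.inRange(hsv,(55,80,30),(90,255,255)); g[:,:280]=0; g[:,395:]=0
c=np.vstack(cv2.findContours(g,cv2.RETR_EXTERNAL,2)[0]); b=cv2.boxPoints(cv2.minAreaRect(c)); 
P=np.array([plane('wrist',*p,20,T) for p in b]); print(P.round(1),P.mean(0))
x,e=tri([ray('top',433.3,235.2),ray('side',348.4,176.5),ray('wrist',320.5,241,T)]); print('tip',x,e)
print('hub top',plane('wrist',346,168,125,T),'tip@178',plane('wrist',320.5,241,178,T),plane('top',433.3,235.2,178))
```

```text
[[ 505.7   19.1   20. ]
 [ 613.7    7.5   20. ]
 [ 604.6 -173.6   20. ]
 [ 481.7 -160.3   20. ]] [551.42144365 -76.81493017  20.        ]
tip [524.51171193 -94.9314171  178.20531383] [np.float64(3.5316692399428127), np.float64(2.5210964389229105), np.float64(5.796356141340624)]
hub top [555.05187281 -44.85059849 125.        ] tip@178 [528.32887967 -90.42533126 178.        ] [522.89456161 -98.14579755 178.        ]
```

View pics/w1z.png

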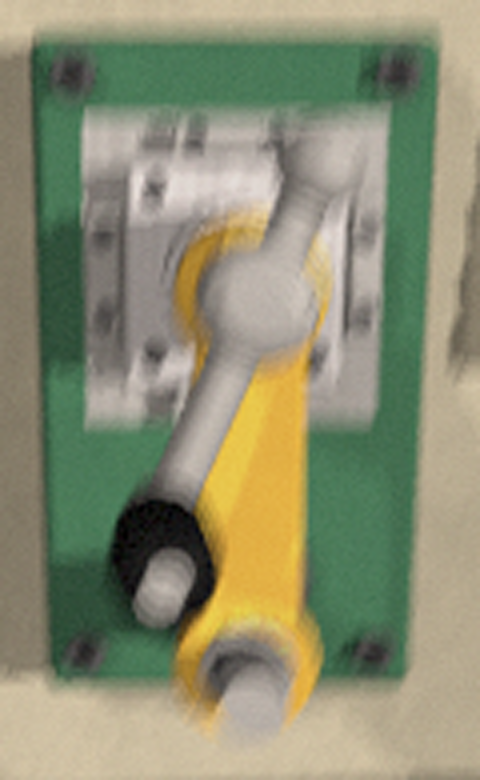

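That frame is motion-blurred because the arm was still settling, so I'll retake it.

Run:
```python
from h import *
im,T=shot('wrist','w2'); crop(im,280,95,400,290,4,'w2z')
s=r.sense(); print(T[:3,3],s['eef_pos'],np.abs(s['qvel']).max())
np.save('T2.npy',T)
hsv=cv2.cvtColor(im,cv2.COLOR_BGR2HSV)
g=cv2.inRange(hsv,(55,80,30),(90,255,255)); g[:,:280]=0; g[:,395:]=0
c=np.vstack(cv2.findContours(g,cv2.RETR_EXTERNAL,2)[0]); b=cv2.boxPoints(cv2.minAreaRect(c)); 
P=np.array([plane('wrist',*p,20,T) for p in b]); print(P.round(1),P.mean(0))
```

```text
[527.02476386 -92.69404753 271.77319286] [525.59945828 -95.14396533 271.38711243] 0.06724774480216682
[[ 501.5   12.4   20. ]
 [ 610.1    0.7   20. ]
 [ 600.2 -185.1   20. ]
 [ 476.5 -171.7   20. ]] [547.06612775 -85.91637951  20.        ]
```

View pics/w2z.png

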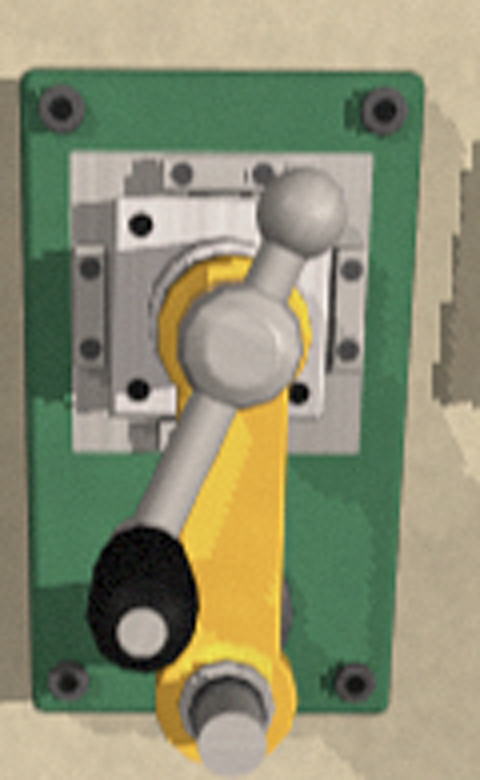

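The sharp picture gives these full-frame positions: pin tip (315.3,253), hub (340,184.5), pivot bolt top (338,279).

Run:
```python
from h import *
T=np.load('T2.npy'); w=lambda a,b,z: plane('wrist',280+a/4,95+b/4,z,T).round(1)
B=np.array([w(60,108,23),w(385,110,23),w(355,683,23),w(68,683,23)]);print(B,B.mean(0))
print('piv',w(232,737,110)); print('hub',w(240,358,122)); print('tip178',w(141,632,178))
x,e=tri([ray('top',433.3,235.2),ray('side',348.4,176.5),ray('wrist',315.25,253,T)]); print('tip',x,e)
print(tri([ray('side',348.4,176.5),ray('wrist',315.25,253,T)]))
```

```text
[[ 511.4    1.9   23. ]
 [ 599.5   -8.2   23. ]
 [ 580.3 -173.5   23. ]
 [ 492.7 -164.    23. ]] [545.975 -85.95   23.   ]
piv [ 539.5 -150.4  110. ]
hub [549.  -58.4 122. ]
tip178 [523.5 -99.1 178. ]
tip [523.26771822 -98.56961375 178.15338648] [np.float64(0.5845682008660433), np.float64(0.12084372154364247), np.float64(0.566525288470786)]
(array([523.56602885, -99.14371359, 177.93052676]), [np.float64(0.05312687999769163), np.float64(0.05312687999772615)])
```

Call:
{"op": "drive_tool", "data": {
  "rows": [20,0,0,0,0,0,70,20,0,0,0,0,0,70]
}}

```text
clock: 1.75
eef_pos: [524.4, -95.0, 250.0]
tcp_rot: [-2.376, 1.567, 2.227]
contact_force: [-0.4, -0.4, 0.6]
opening: 0.695
```

Run:
```python
from h import *
T=toolT(); s=r.sense(); print(s['clock'],T.round(3),s['qvel'].round(3),s['qpos'].round(2),s['contact_force'])
print('tool shift',(T[:3,:3].T@(np.array([523.4,-98.8,138])-T[:3,3])).round(1))
```

```text
1.75 [[-2.00000e-03  9.94000e-01 -1.09000e-01  5.24440e+02]
 [ 3.00000e-03 -1.09000e-01 -9.94000e-01 -9.49500e+01]
 [-1.00000e+00 -2.00000e-03 -2.00000e-03  2.50028e+02]
 [ 0.00000e+00  0.00000e+00  0.00000e+00  1.00000e+00]] [-0.013 -0.019 -0.026 -0.003  0.022 -0.   ] [-0.18  0.19  1.81  0.    1.14 -0.07] [-0.35521813 -0.43677994  0.58008186]
tool shift [112.   -0.4   4.2]
```

Call:
{"op": "drive_tool", "data": {
  "rows": [25,0,4,0,0,0,70,50,0,4,0,0,0,70,75,0,4,0,0,0,70,100,0,4,0,0,0,70,112,0,4,0,0,0,70,112,0,4,0,0,0,70]
}}

```text
clock: 2.5
eef_pos: [523.4, -98.9, 137.9]
tcp_rot: [-2.194, 1.567, 2.408]
contact_force: [0.8, -0.7, 0.1]
opening: 0.703
```

Run:
```python
from h import *
im,T=shot('wrist','w3'); print(T.round(3),r.sense()['contact_force'])
shot('side','s3'); crop(cv2.imread('pics/s3.png'),280,120,400,270,5,'s3z')
```

```text
[[-3.00000e-03  9.94000e-01 -1.10000e-01  5.23425e+02]
 [ 3.00000e-03 -1.10000e-01 -9.94000e-01 -9.89430e+01]
 [-1.00000e+00 -3.00000e-03 -2.00000e-03  1.37872e+02]
 [ 0.00000e+00  0.00000e+00  0.00000e+00  1.00000e+00]] [0.38088343 0.32359239 0.62486721]
```

View pics/w3.png

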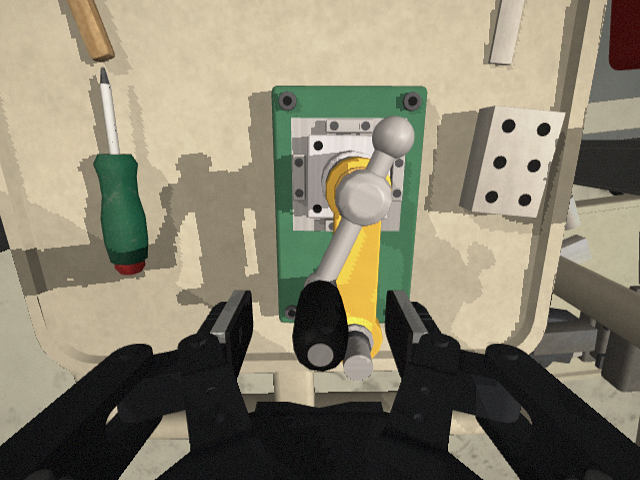

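View pics/s3z.png

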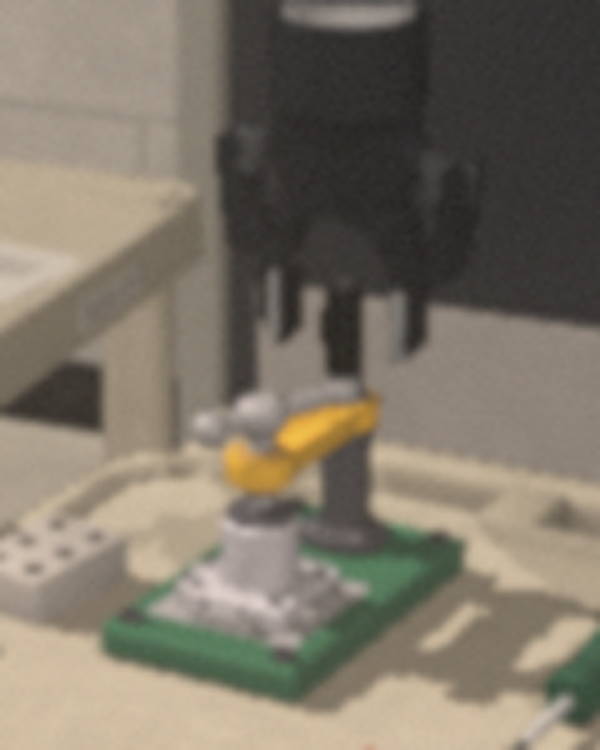

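The handle stands between the open fingers, with the fingertips above the crank arm. I'll close.

Call:
{"op": "drive_tool", "data": {
  "rows": [0,0,0,0,0,0,15,0,0,0,0,0,0,15,0,0,0,0,0,0,15,0,0,0,0,0,0,15,0,0,0,0,0,0,15,0,0,0,0,0,0,15],
  "newtons": 60
}}

```text
clock: 3.35
eef_pos: [524.4, -99.1, 139.7]
tcp_rot: [-2.729, 1.569, 1.874]
contact_force: [-2.2, -0.9, 6.4]
opening: 0.229
```

Run:
```python
from h import *
im,T=shot('wrist','w4'); s=r.sense(); print(s['contact_force'],s['opening'],T.round(3))
```

```text
[-2.55085254 -0.97395569  5.77377761] 0.23033656660160104 [[-1.00000e-03  9.94000e-01 -1.10000e-01  5.24360e+02]
 [ 2.00000e-03 -1.10000e-01 -9.94000e-01 -9.90990e+01]
 [-1.00000e+00 -1.00000e-03 -2.00000e-03  1.39657e+02]
 [ 0.00000e+00  0.00000e+00  0.00000e+00  1.00000e+00]]
```

View pics/w4.png

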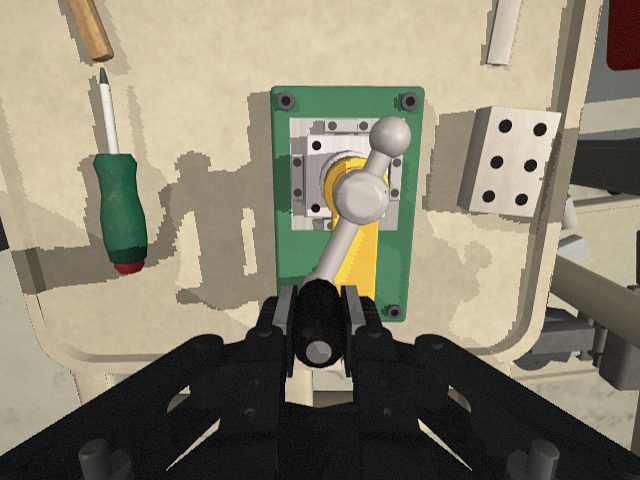

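```bash
cat > plan.py <<'E'
import sys
from h import *
# usage: plan.py startdeg_total enddeg_total n ; angle = A0 + total
C=np.array([548.7,-54.9]); A0=240.9; R=50.
def tgt(t): 
    a=np.radians(A0+t); return np.array([*(C+R*np.array([np.cos(a),np.sin(a)])),139.5+2*t/360])
if __name__=='__main__':
    t0,t1,n=float(sys.argv[1]),float(sys.argv[2]),int(sys.argv[3]); s=r.sense(); T=toolT(s)
    h=s['eef_pos'][:2]-C; print('now ang',round(np.degrees(np.arctan2(h[1],h[0])-np.radians(A0))%360,1),'r',np.hypot(*h).round(1),'z',s['eef_pos'][2].round(1))
    u=np.array([-h[1],h[0]])/np.hypot(*h); f=s['contact_force']; print('F',f.round(1),'tang',(f[:2]@u).round(1),'rad',(f[:2]@h/np.hypot(*h)).round(1),'clock',s['clock'])
    out=[]
    for i in range(1,n+1):
        d=T[:3,:3].T@(tgt(t0+(t1-t0)*i/n)-T[:3,3]); out+=[round(float(v),1) for v in d]+[0,0,0,15]
    print(out)
E
python3 plan.py 0 180 10
```

```text
now ang 0.3 r 50.5 z 139.7
F [-2.6 -1.   5.8] tang -1.8 rad 2.1 clock 3.4
[0.1, 15.1, 3.2, 0, 0, 0, 15, -0.1, 30.7, 2.1, 0, 0, 0, 15, -0.2, 45.2, -3.8, 0, 0, 0, 15, -0.2, 57.2, -13.9, 0, 0, 0, 15, -0.3, 65.4, -27.2, 0, 0, 0, 15, -0.4, 69.2, -42.4, 0, 0, 0, 15, -0.5, 68.0, -58.0, 0, 0, 0, 15, -0.5, 62.1, -72.5, 0, 0, 0, 15, -0.6, 52.0, -84.4, 0, 0, 0, 15, -0.7, 38.7, -92.7, 0, 0, 0, 15]
```

Call:
{"op": "drive_tool", "data": {
  "rows": [0,15,3,0,0,0,15,0,31,2,0,0,0,15,0,45,-4,0,0,0,15,0,57,-14,0,0,0,15,0,65,-27,0,0,0,15]
}}

```text
clock: 4.03
eef_pos: [592.3, -81.3, 140.4]
tcp_rot: [-0.247, 1.569, -1.927]
contact_force: [-3.5, -9.7, 4.2]
opening: 0.23
```

```bash
python3 plan.py 90 180 5
```

```text
now ang 87.9 r 51.0 z 140.4
F [-3.5 -9.7  4.2] tang -10.1 rad 2.0 clock 4.025
[0.3, 3.6, -17.3, 0, 0, 0, 15, 0.2, 2.4, -32.9, 0, 0, 0, 15, 0.1, -3.5, -47.4, 0, 0, 0, 15, -0.1, -13.6, -59.4, 0, 0, 0, 15, -0.2, -26.8, -67.6, 0, 0, 0, 15]
```

Tangential drag reads 10 N and the handle is following the circle. I'll continue.

Call:
{"op": "drive_tool", "data": {
  "rows": [0,4,-17,0,0,0,15,0,2,-33,0,0,0,15,0,-4,-47,0,0,0,15,0,-14,-59,0,0,0,15,0,-27,-68,0,0,0,15]
}}

```text
clock: 4.65
eef_pos: [574.2, -11.6, 140.8]
tcp_rot: [0.768, 1.566, -0.911]
contact_force: [2.3, -11.4, -4.2]
opening: 0.233
```

```bash
python3 plan.py 180 360 10
```

```text
now ang 178.6 r 50.2 z 140.8
F [  2.3 -11.4  -4.2] tang -7.8 rad -8.7 clock 4.65
[0.1, -16.4, -4.0, 0, 0, 0, 15, -0.0, -32.0, -2.9, 0, 0, 0, 15, -0.2, -46.5, 3.0, 0, 0, 0, 15, -0.3, -58.4, 13.1, 0, 0, 0, 15, -0.4, -66.7, 26.3, 0, 0, 0, 15, -0.4, -70.4, 41.5, 0, 0, 0, 15, -0.5, -69.3, 57.1, 0, 0, 0, 15, -0.5, -63.4, 71.6, 0, 0, 0, 15, -0.5, -53.3, 83.6, 0, 0, 0, 15, -0.6, -40.1, 91.9, 0, 0, 0, 15]
```

Call:
{"op": "drive_tool", "data": {
  "rows": [0,-16,-4,0,0,0,15,0,-32,-3,0,0,0,15,0,-46,3,0,0,0,15,0,-58,13,0,0,0,15,0,-67,26,0,0,0,15,0,-70,41,0,0,0,15,-0.5,-69,57,0,0,0,15,-0.5,-63,72,0,0,0,15,-0.5,-53,84,0,0,0,15,-0.5,-40,92,0,0,0,15]
}}

```text
clock: 5.9
eef_pos: [524.5, -99.6, 141.2]
tcp_rot: [0.558, 1.567, -1.122]
contact_force: [2.9, 5.5, -4.5]
opening: 0.227
```

```bash
python3 plan.py 360 450 5; python3 -c "
from h import *
print(toolT()[:3,:3].round(3))"
```

```text
now ang 0.7 r 50.8 z 141.2
F [ 2.9  5.5 -4.5] tang -0.1 rad -6.2 clock 5.9
[-0.3, 14.9, 2.8, 0, 0, 0, 15, -0.4, 30.5, 1.6, 0, 0, 0, 15, -0.5, 45.0, -4.3, 0, 0, 0, 15, -0.6, 57.0, -14.4, 0, 0, 0, 15, -0.7, 65.2, -27.7, 0, 0, 0, 15]
[[ 0.001  0.994 -0.109]
 [-0.003 -0.109 -0.994]
 [-1.     0.002  0.003]]
```

Tangential drag reads about 0, so the foot may be off. I'll make a short confirming move.

Call:
{"op": "drive_tool", "data": {
  "rows": [0,15,3,0,0,0,15,0,30,2,0,0,0,15,0,45,-4,0,0,0,15]
}}

```text
clock: 6.28
eef_pos: [571.2, -100.9, 141.6]
tcp_rot: [0.631, 1.566, -1.049]
contact_force: [-2.1, 0.7, 0.6]
opening: 0.232
```

```bash
python3 plan.py 414 468 3
```

```text
now ang 55.1 r 51.2 z 141.6
F [-2.1  0.7  0.6] tang -1.6 rad -1.5 clock 6.275
[-0.3, 10.5, -10.6, 0, 0, 0, 15, -0.5, 18.7, -23.9, 0, 0, 0, 15, -0.6, 22.5, -39.1, 0, 0, 0, 15]
```

Call:
{"op": "drive_tool", "data": {
  "rows": [0,10,-11,0,0,0,15,-0.5,19,-24,0,0,0,15,-0.5,22,-39,0,0,0,15]
}}

```text
clock: 6.65
eef_pos: [598.6, -63.3, 142.2]
tcp_rot: [0.887, 1.565, -0.793]
contact_force: [3.3, -1.2, -0.5]
opening: 0.231
```

```bash
python3 plan.py 468 486 1
python3 - <<'E'
from h import *
im,_=shot('side','s5'); crop(im,280,120,400,270,5,'s5z')
im,_=shot('top','t5'); crop(im,355,190,475,275,6,'t5z')
s=r.sense(); print(s['contact_force'],s['eef_pos'])
E
```

```text
now ang 109.6 r 50.6 z 142.2
F [ 3.3 -1.2 -0.5] tang -0.6 rad 3.5 clock 6.65
[-0.1, -1.8, -14.3, 0, 0, 0, 15]
[ 5.68569816 -0.22538219 -0.02425081] [598.57538986 -62.2376608  142.26335326]
```

View pics/s5z.png

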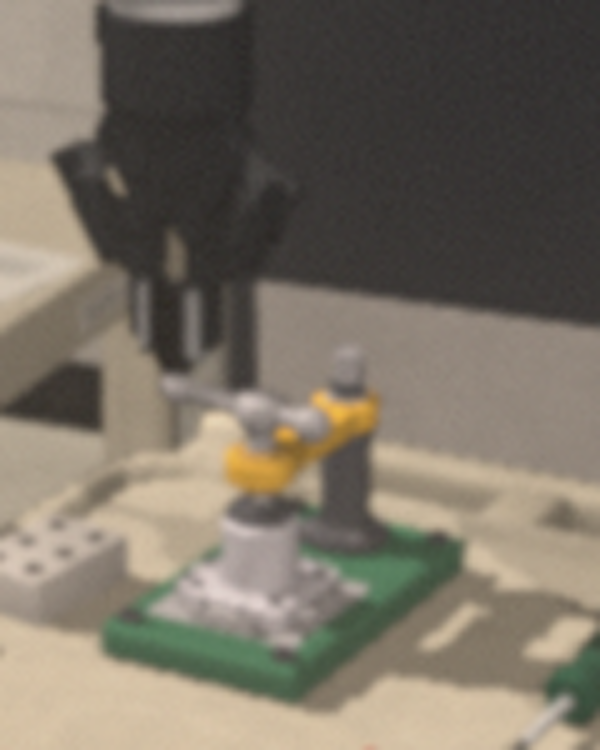

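Drag stays at or below 1.6 N at turns 1.0, 1.15 and 1.3, against 8–10 N before, so the foot is off. The crank is now roughly square to the clamp arm, which suits pulling it round. Next is the swing.

```bash
cat > swing.py <<'E'
import sys
from h import *
P=np.array([538.8,-143.9]); R=101.; Z=142.3
a0,a1,n=float(sys.argv[1]),float(sys.argv[2]),int(sys.argv[3]); s=r.sense(); T=toolT(s)
h=s['eef_pos'][:2]-P; print('ang',np.degrees(np.arctan2(h[1],h[0])).round(1),'r',np.hypot(*h).round(1),s['eef_pos'].round(1),s['contact_force'].round(1),s['clock'],s['opening'])
out=[]
for i in range(1,n+1):
    a=np.radians(a0+(a1-a0)*i/n); d=T[:3,:3].T@(np.array([*(P+R*np.array([np.cos(a),np.sin(a)])),Z])-T[:3,3]); out+=[round(float(v),1) for v in d]+[0,0,0,15]
print(out)
E
python3 swing.py 53.7 -41.3 10
```

```text
ang 53.8 r 101.2 [598.6 -62.2 142.3] [ 5.7 -0.2 -0. ] 6.75 0.22928062511276767
[0.1, 13.8, 9.8, 0, 0, 0, 15, 0.1, 25.7, 21.5, 0, 0, 0, 15, 0.2, 35.6, 35.0, 0, 0, 0, 15, 0.3, 43.1, 50.0, 0, 0, 0, 15, 0.4, 48.0, 66.0, 0, 0, 0, 15, 0.4, 50.2, 82.5, 0, 0, 0, 15, 0.5, 49.7, 99.3, 0, 0, 0, 15, 0.5, 46.4, 115.7, 0, 0, 0, 15, 0.5, 40.4, 131.3, 0, 0, 0, 15, 0.5, 32.0, 145.7, 0, 0, 0, 15]
```

Call:
{"op": "drive_tool", "data": {
  "rows": [0,14,10,0,0,0,15,0,26,21,0,0,0,15,0,36,35,0,0,0,15],
  "newtons": 80
}}

```text
clock: 7.12
eef_pos: [625.5, -98.1, 140.6]
tcp_rot: [-1.631, 1.563, 2.974]
contact_force: [-12.2, 9.1, 3.8]
opening: 0.226
```

```bash
python3 swing.py 25.2 -41.3 7
```

```text
ang 27.9 r 98.0 [625.5 -98.1 140.6] [-12.2   9.1   3.8] 7.125 0.22641825596761733
[-1.8, 12.5, 17.2, 0, 0, 0, 15, -1.9, 17.4, 33.2, 0, 0, 0, 15, -1.9, 19.6, 49.8, 0, 0, 0, 15, -1.9, 19.1, 66.5, 0, 0, 0, 15, -1.9, 15.8, 82.9, 0, 0, 0, 15, -1.8, 9.8, 98.5, 0, 0, 0, 15, -1.8, 1.3, 113.0, 0, 0, 0, 15]
```

Call:
{"op": "drive_tool", "data": {
  "rows": [-1,12,17,0,0,0,15,-2,17,33,0,0,0,15,-2,20,50,0,0,0,15,-2,19,66,0,0,0,15,-2,16,83,0,0,0,15,-2,10,98,0,0,0,15,-2,1,113,0,0,0,15,-2,1,113,0,0,0,15]
}}

```text
clock: 8.12
eef_pos: [613.1, -208.1, 141.5]
tcp_rot: [-1.955, 1.559, 2.649]
contact_force: [1.2, 7.0, -1.8]
opening: 0.222
```

```bash
python3 swing.py -41.3 -46 1
python3 - <<'E'
from h import *
im,T=shot('top','t6'); crop(im,355,190,475,275,6,'t6z'); im,T=shot('wrist','w6')
np.save('T6.npy',T);print(T.round(3))
E
```

```text
ang -40.8 r 98.2 [ 613.1 -208.1  141.5] [ 1.2  7.  -1.8] 8.125 0.2224510600032783
[-0.8, -3.2, 8.8, 0, 0, 0, 15]
[[-1.00000e-02  9.94000e-01 -1.08000e-01  6.13396e+02]
 [ 5.00000e-03 -1.08000e-01 -9.94000e-01 -2.08081e+02]
 [-1.00000e+00 -1.10000e-02 -4.00000e-03  1.41655e+02]
 [ 0.00000e+00  0.00000e+00  0.00000e+00  1.00000e+00]]
```

View pics/t6z.png

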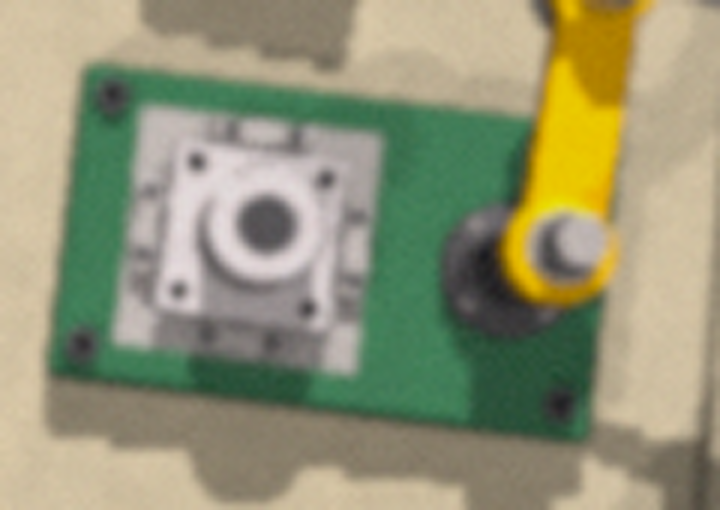

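View pics/w6.png

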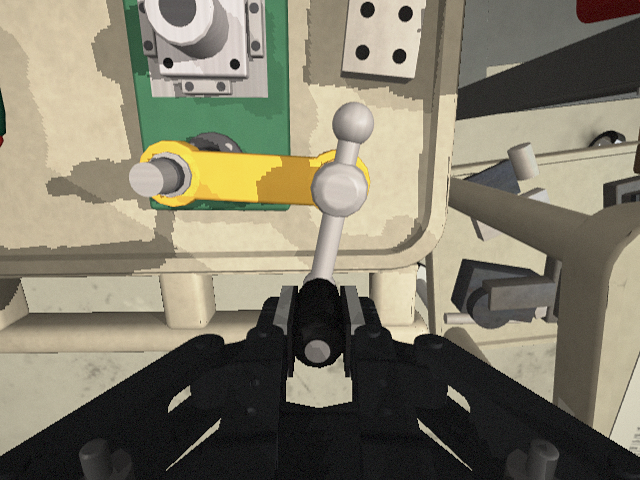

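The arm now points along the jig's +x, about 90° aside (top picture, bolt at (452,230), arm running up). The housing is free in its nest, with its bore at about (399.5,227). I'll release the handle and rise.

Call:
{"op": "drive_tool", "data": {
  "rows": [0,0,0,0,0,0,60,0,0,0,0,0,0,60,0,0,0,0,0,0,60,-20,0,0,0,0,0,60,-60,0,0,0,0,0,60,-100,0,0,0,0,0,60,-130,0,0,0,0,0,60]
}}

```text
clock: 9.1
eef_pos: [615.4, -209.0, 275.4]
tcp_rot: [-1.947, 1.562, 2.657]
contact_force: [0.7, -0.1, -0.9]
opening: 0.603
```

Run:
```python
from h import *
s=r.sense();T=toolT(s);print(T.round(3),s['contact_force'],s['opening'],s['clock'])
print('bore top',plane('top',399.5,227,66))
# desired orientation: x down, y along jig x yaw -0.114
y=-0.114; D=np.array([[0,np.cos(y),np.sin(y)],[0,np.sin(y),-np.cos(y)],[-1,0,0]]); D=np.array([[0,np.cos(y),0],[0,np.sin(y),0],[-1,0,0]]); D[:,2]=np.cross(D[:,0],D[:,1])
print('rotvec deg',np.degrees(Ro.from_matrix(T[:3,:3].T@D).as_rotvec()).round(1))
print('to above nest', (T[:3,:3].T@(np.array([549,-75,220])-T[:3,3])).round(1))
```

```text
[[-8.00000e-03  9.94000e-01 -1.08000e-01  6.15409e+02]
 [ 4.00000e-03 -1.08000e-01 -9.94000e-01 -2.09041e+02]
 [-1.00000e+00 -8.00000e-03 -3.00000e-03  2.75384e+02]
 [ 0.00000e+00  0.00000e+00  0.00000e+00  1.00000e+00]] [ 0.71952433 -0.06086524 -0.91718446] 0.6027115123143804 9.1
bore top [549.20377621 -55.17364336  66.        ]
rotvec deg [ 0.3 -0.2  0.5]
to above nest [  56.4  -80.  -125.9]
```

Call:
{"op": "drive_tool", "data": {
  "rows": [0,-20,-36,0,0,0,65,0,-41,-73,0,0,0.5,65,0,-62,-110,0,0,0.5,65,0,-83,-146,0,0,0.5,65,30,-83,-146,0,0,0.5,65,70,-83,-146,0,0,0.5,65,80,-83,-146,0,0,0.5,65,80,-83,-146,0,0,0.5,65,80,-83,-146,0,0,0.5,65]
}}

```text
clock: 10.22
eef_pos: [549.1, -55.0, 198.2]
tcp_rot: [2.342, 1.566, 0.663]
contact_force: [-0.3, -0.1, 0.3]
opening: 0.647
```

Run:
```python
from h import *
im,T=shot('wrist','w7'); np.save('T7.npy',T);print(T.round(3),r.sense()['clock'],np.abs(r.sense()['qvel']).max())
for z in (66,):print(proj('wrist',(549.2,-55.2,z),T))
```

```text
[[ 4.00000e-03  9.94000e-01 -1.08000e-01  5.49139e+02]
 [ 3.00000e-03 -1.08000e-01 -9.94000e-01 -5.49540e+01]
 [-1.00000e+00  3.00000e-03 -3.00000e-03  1.98233e+02]
 [ 0.00000e+00  0.00000e+00  0.00000e+00  1.00000e+00]] 10.275 0.006605831369078795
[318.79665689 230.98552637]
```

View pics/w7.png

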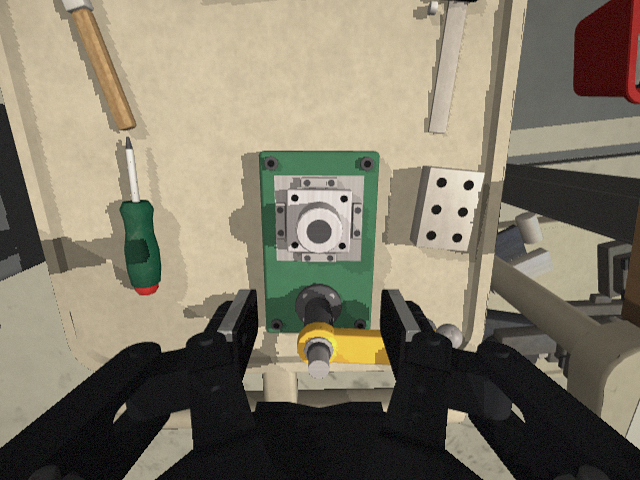

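Call:
{"op": "drive_tool", "data": {
  "rows": [30,0,0,0,0,0,65,70,0,0,0,0,0,65,110,0,0,0,0,0,65,140,0,0,0,0,0,65,155,0,0,0,0,0,65,162,0,0,0,0,0,65,162,0,0,0,0,0,65]
}}

```text
clock: 11.15
eef_pos: [550.2, -54.6, 36.7]
tcp_rot: [2.226, 1.566, 0.547]
contact_force: [0.1, -0.6, 0.3]
opening: 0.652
```

Run:
```python
from h import *
im,T=shot('wrist','w8'); im,_=shot('side','s8'); crop(im,280,120,400,270,5,'s8z'); print(T[:3,3],r.sense()['contact_force'])
```

```text
[550.20682925 -54.55491341  36.71180021] [-0.57193276 -0.8095404   0.00295108]
```

View pics/w8.png

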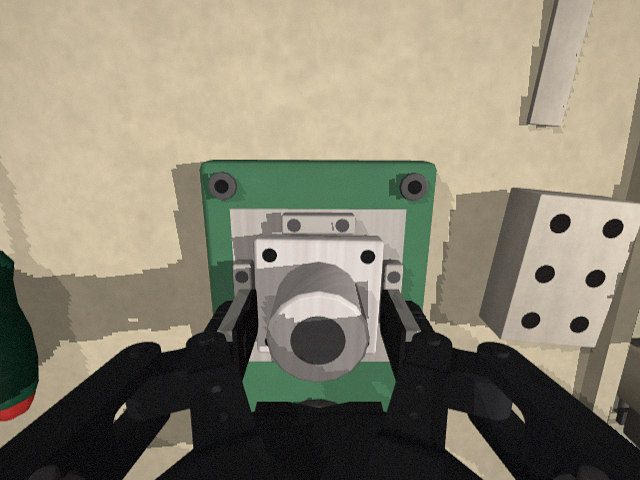

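View pics/s8z.png

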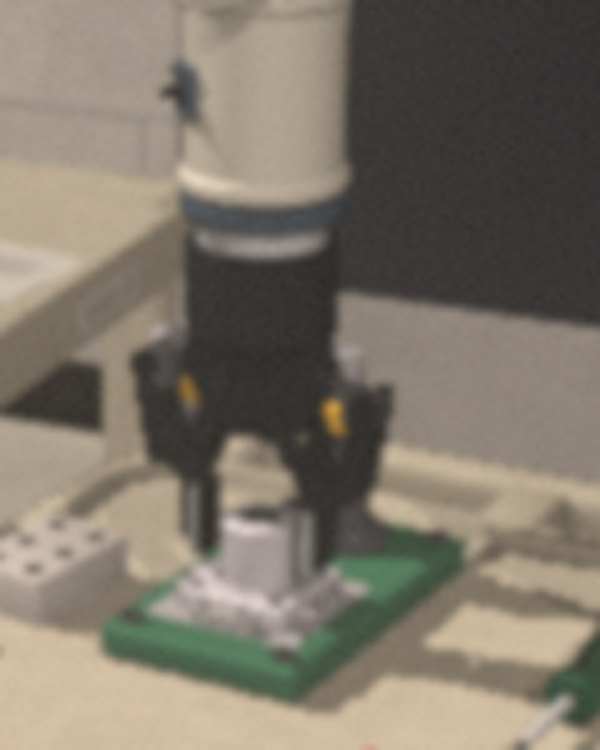

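The boss sits centred between the fingers, with the pads about half-way down it. I'll close and lift a little.

Call:
{"op": "drive_tool", "data": {
  "rows": [0,-1,0,0,0,0,40,0,-1,0,0,0,0,35,0,-1,0,0,0,0,35,0,-1,0,0,0,0,35,0,-1,0,0,0,0,35,0,-1,0,0,0,0,35],
  "newtons": 60
}}

```text
clock: 12.0
eef_pos: [550.1, -54.5, 38.3]
tcp_rot: [2.031, 1.564, 0.352]
contact_force: [-0.4, 0.5, 6.9]
opening: 0.45
```

Call:
{"op": "drive_tool", "data": {
  "rows": [-4,0,0,0,0,0,35,-8,0,0,0,0,0,35,-14,0,0,0,0,0,35,-22,0,0,0,0,0,35,-30,0,0,0,0,0,35,-30,0,0,0,0,0,35]
}}

```text
clock: 12.75
eef_pos: [550.5, -54.7, 69.1]
tcp_rot: [1.954, 1.562, 0.275]
contact_force: [-0.4, -0.5, -2.2]
opening: 0.446
```

Run:
```python
from h import *
im,T=shot('side','s9'); crop(im,280,120,400,270,5,'s9z'); s=r.sense(); print(T.round(3),s['contact_force'],s['opening'],s['qpos'].round(2))
```

```text
[[ 8.00000e-03  9.94000e-01 -1.08000e-01  5.50482e+02]
 [ 2.00000e-03 -1.08000e-01 -9.94000e-01 -5.46510e+01]
 [-1.00000e+00  8.00000e-03 -3.00000e-03  6.91430e+01]
 [ 0.00000e+00  0.00000e+00  0.00000e+00  1.00000e+00]] [-0.36050024  0.56796458 -2.63659376] 0.45010114654447525 [-0.1   0.45  1.92  0.    0.77  0.  ]
```

View pics/s9z.png

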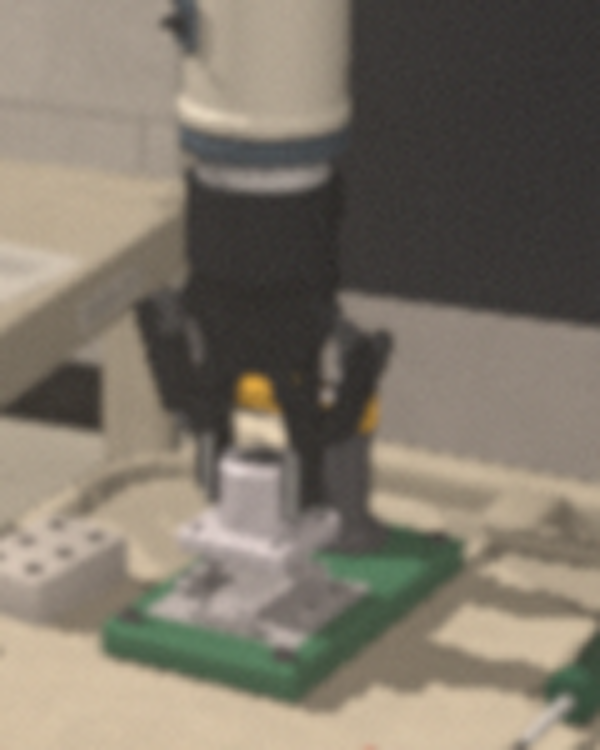

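The housing is in the grip and upright, with 2.6 N extra load at the wrist. I'll carry it over to the tray.

Call:
{"op": "drive_tool", "data": {
  "rows": [-15,0,0,0,0,0,35,-40,-2,-12,0,0,0,35,-50,-8,-42,0,0,-0.5,35,-50,-15,-82,0,0,-0.5,35,-50,-23,-122,0,0,-0.5,35,-50,-30,-162,0,0,-0.5,35,-50,-38,-202,0,0,-0.5,35,-50,-45,-242,0,0,-0.5,35,-50,-52,-275,0,0,-0.5,35,-50,-52,-282,0,0,-0.5,35]
}}

```text
clock: 14.05
eef_pos: [528.4, 233.1, 119.9]
tcp_rot: [-2.863, 1.567, 1.744]
contact_force: [-1.2, 0.1, -1.7]
opening: 0.447
```

Call:
{"op": "drive_tool", "data": {
  "rows": [0,0,0,0,0,0,35,0,0,0,0,0,0,35]
}}

```text
clock: 14.3
eef_pos: [528.5, 232.3, 120.1]
tcp_rot: [-2.836, 1.567, 1.77]
contact_force: [-0.4, -0.6, -2.9]
opening: 0.448
```

Run:
```python
from h import *
im,T=shot('wrist','w10'); a,_=shot('top','t10'); b,_=shot('side','s10'); s=r.sense(); print(T.round(3),s['contact_force'],s['opening'],s['clock'])
for p in [(529,231,4),(454.75,302.4,28),(610.4,297,28),(602.7,158.6,28),(447.8,165.7,28)]: print(proj('wrist',p,T).round(0),proj('side',p).round(0))
```

```text
[[-1.00000e-03  9.94000e-01 -1.06000e-01  5.28491e+02]
 [ 3.00000e-03 -1.06000e-01 -9.94000e-01  2.32279e+02]
 [-1.00000e+00 -1.00000e-03 -3.00000e-03  1.20110e+02]
 [ 0.00000e+00  0.00000e+00  0.00000e+00  1.00000e+00]] [ 0.47468746 -0.20450865 -2.33455946] 0.4477426942396626 14.45
[320. 237.] [286. 301.]
[200. 157.] [303. 315.]
[432. 139.] [235. 297.]
[424. 325.] [271. 269.]
[226. 336.] [334. 284.]
```

View pics/w10.png

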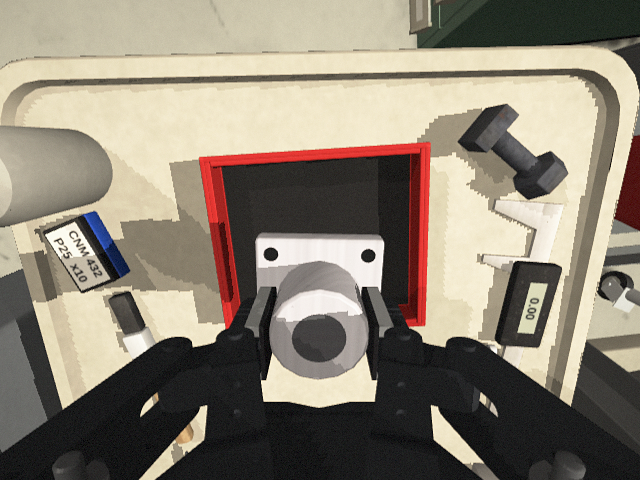

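View pics/s10.png

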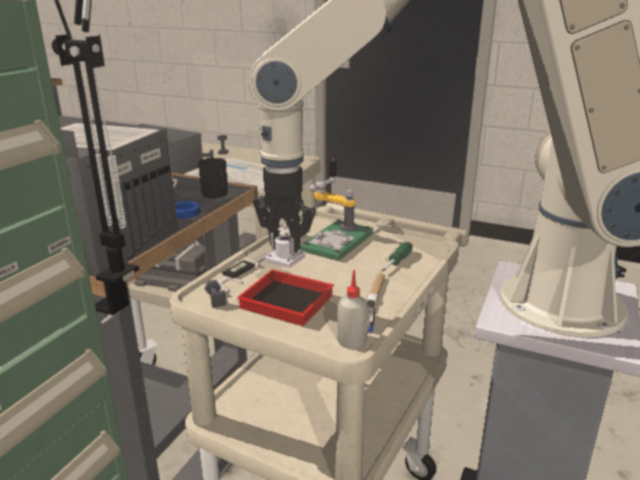

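Tray corners in the wrist view at (201,157), (430,143) and (425,325) match the prediction to within about 4 px, and the housing hangs over the tray's middle. I'll lower it.

Call:
{"op": "drive_tool", "data": {
  "rows": [15,0,0,0,0,0,35,35,0,0,0,0,0,35,55,0,0,0,0,0,35,72,0,0,0,0,0,35,84,0,0,0,0,0,35,90,0,0,0,0,0,35,93,0,0,0,0,0,35,94,0,0,0,0,0,35]
}}

```text
clock: 15.45
eef_pos: [528.7, 232.7, 26.2]
tcp_rot: [-2.969, 1.567, 1.636]
contact_force: [-0.6, -0.4, -2.9]
opening: 0.448
```

Call:
{"op": "drive_tool", "data": {
  "rows": [1,0,0,0,0,0,35,2,0,0,0,0,0,35,2,0,0,0,0,0,35]
}}

```text
clock: 15.82
eef_pos: [528.8, 232.7, 24.3]
tcp_rot: [-3.023, 1.567, 1.582]
contact_force: [0.6, 0.2, -2.8]
opening: 0.455
```

Call:
{"op": "drive_tool", "data": {
  "rows": [1,0,0,0,0,0,35,2,0,0,0,0,0,35,2.5,0,0,0,0,0,35,2.5,0,0,0,0,0,35]
}}

```text
clock: 16.32
eef_pos: [528.8, 232.8, 22.4]
tcp_rot: [-3.052, 1.567, 1.553]
contact_force: [-2.8, -1.1, 4.9]
opening: 0.451
```

The wrist force went from -2.8 to +4.9 N, so it is down on the floor. I'll release gently and look.

Call:
{"op": "drive_tool", "data": {
  "rows": [0,0,0,0,0,0,48,0,0,0,0,0,0,52,0,0,0,0,0,0,60,0,0,0,0,0,0,66,0,0,0,0,0,0,66]
}}

```text
clock: 16.95
eef_pos: [528.8, 232.8, 22.4]
tcp_rot: [-3.031, 1.567, 1.574]
contact_force: [-0.5, -0.4, -0.0]
opening: 0.655
```

Run:
```python
from h import *
im,T=shot('wrist','w11'); s=r.sense(); print(T.round(3),s['contact_force'],s['opening'],s['clock'])
```

```text
[[-0.00000e+00  9.94000e-01 -1.07000e-01  5.28795e+02]
 [ 4.00000e-03 -1.07000e-01 -9.94000e-01  2.32795e+02]
 [-1.00000e+00 -0.00000e+00 -4.00000e-03  2.23650e+01]
 [ 0.00000e+00  0.00000e+00  0.00000e+00  1.00000e+00]] [-0.0420611  -0.49546669 -0.56597901] 0.6603902428340683 17.0
```

View pics/w11.png

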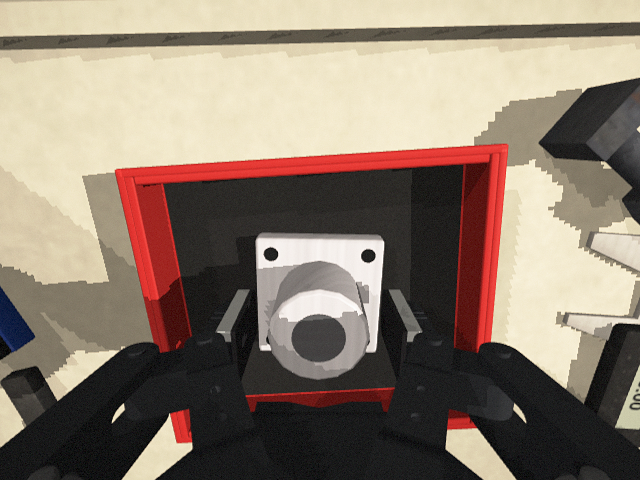

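The housing stands on the tray floor, clear of both pads. I'll rise straight up, then back away.

Call:
{"op": "drive_tool", "data": {
  "rows": [-12,0,0,0,0,0,66,-30,0,0,0,0,0,66,-70,0,0,0,0,0,66,-120,0,0,0,0,0,66,-170,0,0,0,0,0,66,-200,0,0,0,0,0,66,-200,0,0,0,0,0,66,-200,0,0,0,0,0,66,-200,0,0,0,0,0,66]
}}

```text
clock: 18.12
eef_pos: [528.0, 231.7, 221.2]
tcp_rot: [-2.477, 1.567, 2.128]
contact_force: [-0.4, -0.2, -0.2]
opening: 0.661
```

Run:
```python
from h import *
im,T=shot('wrist','w12'); shot('top','t12'); b,_=shot('side','s12'); crop(b,200,150,430,360,3,'s12z'); s=r.sense(); print(T.round(3),s['contact_force'],s['clock'])
```

```text
[[-2.00000e-03  9.94000e-01 -1.07000e-01  5.28028e+02]
 [ 3.00000e-03 -1.07000e-01 -9.94000e-01  2.31666e+02]
 [-1.00000e+00 -2.00000e-03 -3.00000e-03  2.21245e+02]
 [ 0.00000e+00  0.00000e+00  0.00000e+00  1.00000e+00]] [ 0.15605713 -0.57629137 -0.01763077] 18.275
```

View pics/w12.png

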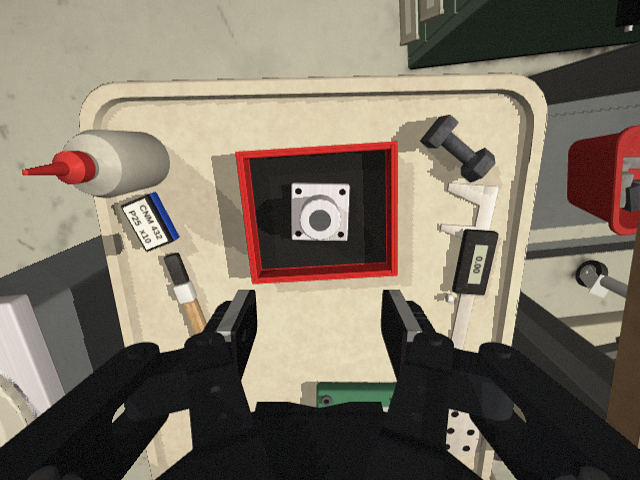

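View pics/s12z.png

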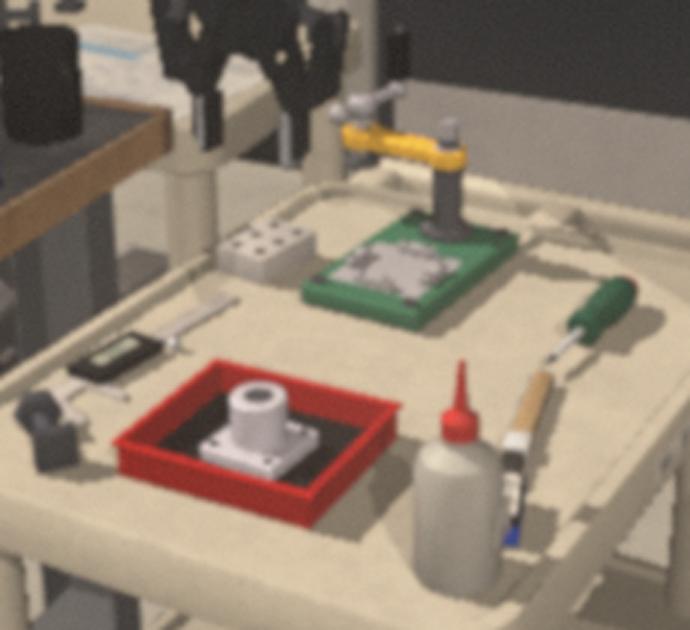

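View pics/t12.png

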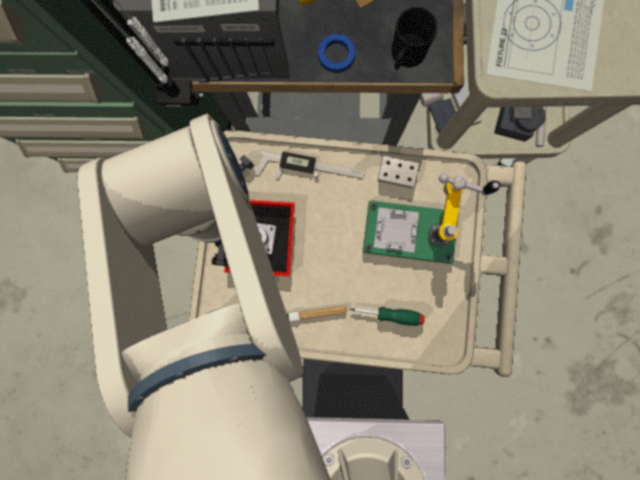

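The housing stands upright near the tray's middle (wrist view about (320,212)). The clamp arm lies along the jig's +x, the bystanders look unmoved and the gripper is clear.

```bash
python3 -c "
from rig import sign_off
print(sign_off())"
```

```text
the job is handed in; nothing more can be done
None
```

I unloaded the housing into the red tray and handed the job in at about 18 s; sign-off reports no verdict.

- **Unwinding:** I wound the crank anticlockwise by its handle. The drag at the handle was 8–10 N for the first half turn. It read under 2 N at 1.0, 1.15 and 1.3 turns, where I stopped. The drop came between 0.5 and 1.0 turn, so I stopped less than a turn past it.
- **Swing:** I pulled the clamp arm aside with about 15 N at the handle. In the top view it ended along the jig's +x, about 90° round. I judged that angle by eye.
- **Housing:** I gripped it by the boss and set it down gently. The wrist force changed from -2.8 N to +4.9 N at touchdown, then I let go.

**Last checks:** The housing stands upright near the middle of the tray. The bystanders in view look unmoved, and the gripper is about 200 mm above with no contact force.

**Problems and disagreements:**
- The first wrist picture over the jig was motion-blurred, so I retook it.
- The pivot bolt measured about 5 mm off where the jig's outline puts it. I think the bolt is taller than the 110 mm I assumed, and I used the jig geometry instead.

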